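# Reverse the potter's wheel and start it

## Robot

A 7-joint arm with a two-finger parallel gripper is mounted at the origin on the work surface. World frame = base frame: x ahead of the robot, y to its left, z up, the work surface at z = 0. Lengths are in m, angles in degrees, forces in N, time in s.
With the tool pointing down it reaches from about 0.425 to 0.875 m from the base axis. Payload 4.7 kg.
Tool frame: the origin (TCP) lies at the very end of the fingers, on their centre line; the grasp point (between the pads) lies 19 mm behind it (env.grasp_offset is the distance from the TCP to the grasp point, in m); z points along the fingers, y is the line along which they close (so a half turn about z gives the same grasp; the last joint's range is limited). The gripper opens to 87 mm and grips with 3 to 60 N. Pads are 19 mm wide; open, the fingers measure 117 mm over their backs; the gripper's body (75 mm by 190 mm) begins 51 mm behind the grasp point.
Start: joints at [67.672, 18.392, -4.016, 83.108, 1.295, 78.541, -3.26], TCP at [0.255, -0.598, 0.223] pointing down, gripper open.
Joint ranges: [-163.93, 163.93], [-17.29, 119.83], [-79.2, 71.16], [3.27, 140.29], [-89.18, 269.18], [5.43, 117.66], [-154.24, 154.24]. Speed limits (degrees/s): [147.25, 147.25, 180, 180, 180, 180, 180].

## Interface

Orientations are given as [roll, pitch, yaw] about the fixed x, y, z axes, in that order (R = Rz(yaw) Ry(pitch) Rx(roll)).
In Python, from cell import env gives the robot as it stands. The module is installed in compiled form; this text tells all that it offers.
- The arm moves only by the tool drive_tool, never from a script. Its argument "moves" is one flat list of numbers, 5 for each row, row after row: the shift along the tool's x, y, z in units of 40 mm (1.0 is 40 mm), then the turn about the tool's z in units of 10 degrees (1.0 is 10 degrees), then the finger opening in mm, from 0 to 87. A call has 1 to 5 rows; each row is the pose to reach, as a shift and turn from the pose commanded when the call began, along the tool's axes at that moment; what a row does not reach only later rows make up. A row lasts 1/8 s, in which the tool goes at most 62.5 mm and 10.7 degrees, less where a joint would pass 70% of its speed; a pose out of reach is approached as far as the arm can. A call with a gripper value outside its range is refused whole. The fingers move at their own pace and stop on an object; "squeeze" is the grip in N (left out, the last holds). Time passes only in rows, so rows that repeat a pose let the fingers close. It gives the time, the measured TCP pose, the force, the opening and the grip force at its end, in the units of the state.
- env.get_obs(): the state, without advancing time (a new reading comes with each control period).
- env.read_camera(name): name is "side" or "top"; returns (picture, depth): 400x640x3 uint8, red, green, blue; 400x640 float32, m along the optical axis (not along the pixel's ray), 0 where there is no reading.
- env.camera_model(name): a dict with "K" (3x3 intrinsics, pixels), "rvec" (rotation vector, rad) and "tvec" (3), from world to camera coordinates, as OpenCV has them. Camera axes: x right, y down, z forward; pixel columns grow to the right and rows downward; lengths in m; the calibration is good to about 2 mm. A picture is of the moment at which its call begins. camera_model takes no time and is no camera call.
- env.sign_off(): hands the job in; it is judged then, once.
The state is a dict: "time_s": time; "qpos": joint angles; "joint_velocities": joint speeds; "effort": joint torques, N m; "tool_pos": TCP position; "tool_rot": TCP orientation; "force": force on the tool from outside, world axes, zero at the start; "wrist_torque": the same for the moment, N m; "grip_width": finger opening in m; "grasp_force": force on a finger pad.
Only numpy, scipy, OpenCV 4.12 (cv2) and the standard library are available. Lean on these libraries where they do the work, as an engineer would, in place of code of your own. Each camera call takes 0.05 s, during which the arm holds its last target. There are 200 camera calls.

## Task

Set the tabletop potter's wheel to run the other way: on its white control box, gently push the end of the yellow rocker switch that bears the black dot all the way down with your fingertips, then press the green start button fully in and let it spring back out. Do not touch the red and blue buttons, do not press green before the rocker is over, and leave the pots, jar, brush and other loose things where they are; nothing is to be picked up.

Things in the scene. Friction and masses are not known exactly. Their poses are not given: they have to be found in the camera images.
- console: White control box of the wheel, fixed to the table, 130 (x) x 290 (y) x 45 mm high, with a thin blue stripe along its front (-x) edge on top. Origin: centre of its underside. Four controls stand in a row along its own y axis on the middle of its top, 66 mm apart (y = -99, -33, +33, +99 mm); which control is in which place varies.
- rocker_frame: Black frame of the rocker switch on the console's top, 96 x 44 mm and 10 mm high (two small bearing ears at the middle of the long sides rise to 18 mm); origin: centre of its underside, which lies on the console's top; its axes are parallel to the console's.
- rocker_dot (a point): Centre of the black dot (18 mm across) on top of the yellow rocker, near its far (+x) end. The rocker is a bar 80 (along x) x 32 x 12 mm, tipping at its middle about an axis along the console's y, 20 mm above the console's top. The dot is 27 mm from the middle; the bar ends 13 mm beyond it. The other end is plain. The dotted end starts up. The point moves with the rocker.
- rocker (a joint): Tilt of the rocker, rad, from -0.26 (dotted end fully up) to +0.26 (dotted end fully down, the dot then about 19 mm above the console's top). It stays where it is left; friction alone resists it, about 2 to 4 N at the dotted end.
- start_base: Black round housing of the green start button, on the console's top, 48 mm across, 12 mm high. Origin: centre of its underside.
- start_top (a point): Centre of the top face of the green start button (32 mm across), 22 mm above the console's top when out. Presses straight down.
- start (a joint): Travel of the green button, m: 0 = out, 0.006 = fully in. A spring returns it; fully in takes 4 N, then it meets a hard stop.
- stop_base: Black round housing of the red stop button, alike; not to be touched.
- stop_top (a point): Centre of the top face of the red button.
- stop (a joint): Travel of the red button, m.
- lamp_base: Black round housing of the blue lamp button, alike; not to be touched.
- lamp_top (a point): Centre of the top face of the blue button.
- lamp (a joint): Travel of the blue button, m.
- wheel: White tabletop potter's wheel, fixed, 290 x 280 mm with a round white bat 250 mm across on top, 139 mm high in all; origin: centre of its underside. The wheel head does not turn in this scene.
- pot: Grey clay pinch pot, 72 mm across, 34 mm high, loose on the bat. Origin: centre of its underside.
- bowl: Cream bowl, loose, 130 mm across, 60 mm high. Origin: centre of its underside.
- jar: Small green glass glaze jar with white cap, loose, 50 mm across, 62 mm high, just beyond the console. Origin: centre of its underside.
- cup: Terracotta cup, loose, 66 mm across, 60 mm high, just beyond the console. Origin: centre of its underside.
- brush: Flat wide brush with wooden handle, loose, lying on the table before the console, 200 mm long along its own x axis. Origin: underside, at the middle.
- rib: Flat wooden shaping rib, loose, 55 x 100 x 12 mm, lying on the table. Origin: centre of its underside.

How it is judged (in metres and radians):
On the way, in this order (a step that is already met when the one before it is completed fails the run):
1. the rocker's dotted end is pushed down with the fingers (value of joint rocker above 0.2 rad and contact force between the fingers and rocker_frame above 0.2 N), for 0.04 s.
2. then the green button is pressed in with the fingers (value of joint start above 0.0045 m and contact force between the fingers and start_base above 0.2 N), for 0.04 s.
3. the green button springs back out (value of joint start below 0.001 m), for 0.1 s.
At the end, for the whole second after the job is handed in: The rocker's dotted end is down (joint above 0.2 rad), all three buttons are out (under 1 mm), and every loose thing rests within 12 mm of where it started (value of joint rocker above 0.2 rad and value of joint each of start, stop, lamp below 0.001 m and distance of each of pot, bowl, jar, cup, brush, rib from where it was at the start of the episode below 0.012 m and linear speed of each of pot, bowl, jar, cup, brush, rib below 0.02 m/s); the robot touches nothing.
It fails at once if the red button is touched or pressed (value of joint stop above 0.0015 m or contact force between any of the arm, the fingers and stop_base above 1 N).
It fails at once if the blue button is touched or pressed (value of joint lamp above 0.0015 m or contact force between any of the arm, the fingers and lamp_base above 1 N).
It fails at once if the green button is pressed (over 2 mm) before the rocker is over (value of joint start above 0.002 m and value of joint rocker below 0.18 rad).
It fails at once if the control box, rocker or green button is pushed harder than 25 N (contact force between any of the fingers, the arm and console above 25 N or contact force between any of the fingers, the arm and rocker_frame above 25 N or contact force between any of the fingers, the arm and start_base above 25 N).
It fails at once if a loose thing (pot, bowl, jar, cup, brush or rib) is moved more than 12 mm, tipped or lifted (distance of any of pot, bowl, jar, cup, brush, rib from where it was at the start of the episode above 0.012 m).
It also fails if it takes over 45 s, if anything falls off the work surface, if the arm or the gripper's body presses on something with over 40 N, if the wrist force passes 120 N, or if a joint passes its speed limit or range.

## Working session

There is one attempt and no reset: what is moved stays moved. The work goes in short steps, Python scripts to look and compute and a tool call to move; the robot and the scene stay as the last step left them, time stands still between calls to the robot, and variables do not carry over. Pictures are saved under pics/ and viewed, at most 10 in all, crops included, and the job is handed in when it is done.

Besides the shell and the picture viewer there is one more tool, called after "Request:" by a JSON object that holds its "method" and its "body". drive_tool: Moves the arm, as the interface text tells. Its arguments: {"type":"object","properties":{"moves":{"type":"array","items":{"type":"number"}},"squeeze":{"type":"number"}},"required":["moves"]}

```bash
mkdir -p pics; cat > h.py <<'E'
import numpy as np, cv2
from cell import env
def cam(n):
    p,d=env.read_camera(n); m=env.camera_model(n)
    R=cv2.Rodrigues(np.array(m["rvec"],float))[0]; t=np.array(m["tvec"],float).ravel(); K=np.array(m["K"])
    v,u=np.mgrid[:400,:640]
    c=np.stack([(u-K[0,2])/K[0,0]*d,(v-K[1,2])/K[1,1]*d,d],-1)
    W=(c-t)@R
    W[d==0]=np.nan
    return p,W
E
python3 - <<'E'
from h import *
for n in("top","side"):
    p,W=cam(n); cv2.imwrite(f"pics/{n}0.png",p[:,:,::-1]); np.savez(f"{n}0.npz",p=p,W=W)
o=env.get_obs(); print(o["tool_pos"],o["tool_rot"],o["force"],o["grip_width"],o["time_s"])
E
```

```text
[ 0.25518084 -0.59727759  0.22155943] [-1.79901670e+02  5.44405381e-03  2.31408282e+01] [ 0.07215566 -0.5060537  -0.70890303] 0.08688056422013682 0.1
```

View pics/top0.png

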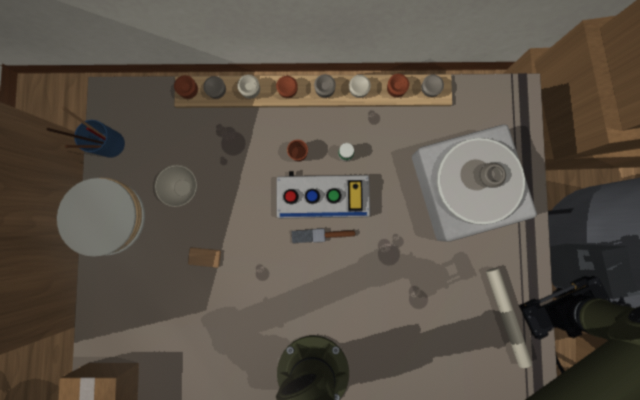

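View pics/side0.png

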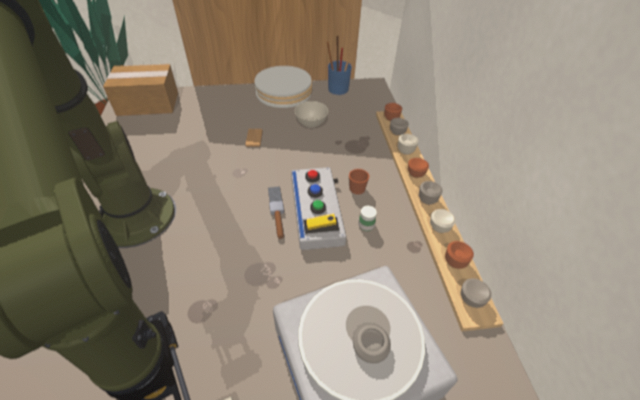

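The top view shows the console at about (322,196). From left to right are red (291,196), blue (312,196), green (334,196) and the yellow rocker (355,195), with the dot at its upper, far end. The jar is at (347,151), the cup at (298,150) and the brush at (323,235). The side view agrees.

```bash
python3 - <<'E'
import numpy as np, cv2
for n in("top","side"):
    z=np.load(n+"0.npz"); p=z["p"]; W=z["W"]; h=cv2.cvtColor(p,cv2.COLOR_RGB2HSV)
    m0=np.zeros((400,640),bool)
    if n=="top": m0[165:225,270:375]=1
    else: m0[160:255,285:350]=1
    H,S,V=[h[...,i].astype(int) for i in range(3)]
    for c,m in dict(red=((H<8)|(H>172))&(S>150)&(V>70),blue=(H>105)&(H<130)&(S>150)&(V>60),green=(H>50)&(H<90)&(S>120)&(V>50),yellow=(H>18)&(H<32)&(S>150)&(V>90)).items():
        q=m&m0&np.isfinite(W[...,2])
        if q.sum()<3: print(n,c,"none");continue
        if c!="yellow": 
            P=W[q]; P=P[P[:,2]>.05] 
        else: P=W[q]
        v,u=np.nonzero(q)
        print(n,c,q.sum(),"px",u.mean().round(1),v.mean().round(1),"med",np.median(P,0).round(4),"min",P.min(0).round(3),"max",P.max(0).round(3))
    if n=="top":
        # console top height pixels
        q=m0&(W[...,2]>.035)&(W[...,2]<.055)
        v,u=np.nonzero(q); r=cv2.minAreaRect(W[q][:,:2].astype(np.float32)); print(r, np.median(W[q][:,2]))
        q=m0&(H>18)&(H<32)&(S>150)&(V>90); print(cv2.minAreaRect(W[q][:,:2].astype(np.float32)))
        i=W[175:220:3,355]; print(i.round(3).tolist())
        print("table z",np.nanmedian(W[240:250,270:285,2]))
    c=p[165:225,270:375] if n=="top" else p[150:260,270:390]
    cv2.imwrite(f"pics/{n}0c.png",cv2.resize(c[:,:,::-1],None,fx=6 if n=="top" else 5,fy=6 if n=="top" else 5,interpolation=cv2.INTER_CUBIC))
E
```

```text
top red 89 px 290.0 195.8 med [0.5411 0.0674 0.067 ] min [0.526 0.052 0.052] max [0.558 0.084 0.072]
top blue 254 px 319.6 207.5 med [5.409e-01 4.000e-04 6.610e-02] min [ 0.484 -0.14   0.05 ] max [0.557 0.044 0.073]
top green 95 px 333.1 195.1 med [ 0.5437 -0.0636  0.0665] min [ 0.529 -0.079  0.054] max [ 0.56  -0.048  0.073]
top yellow 261 px 355.0 195.2 med [ 0.5406 -0.1303  0.0707] min [ 0.507 -0.146  0.059] max [ 0.582 -0.115  0.082]
((0.5500989556312561, -0.03259935975074768), (0.2874108552932739, 0.14516328275203705), 89.75384521484375) 0.045378308260464253
((0.5445517301559448, -0.13038694858551025), (0.07558167725801468, 0.030839426442980766), 0.3772342801094055)
[[0.609, -0.133, 0.038], [0.599, -0.132, 0.046], [0.588, -0.132, 0.054], [0.575, -0.13, 0.081], [0.567, -0.13, 0.074], [0.558, -0.13, 0.072], [0.549, -0.13, 0.073], [0.541, -0.131, 0.066], [0.531, -0.13, 0.069], [0.522, -0.13, 0.065], [0.513, -0.13, 0.065], [0.504, -0.13, 0.068], [0.496, -0.132, 0.041], [0.487, -0.132, 0.042], [0.479, -0.134, 0.005]]
table z 0.0001521431851381044
side red 52 px 312.1 173.8 med [0.5376 0.0596 0.0643] min [0.525 0.048 0.057] max [0.553 0.074 0.068]
side blue 40 px 314.7 188.0 med [ 0.5387 -0.0045  0.0647] min [ 0.527 -0.018  0.062] max [0.551 0.007 0.069]
side green 59 px 317.6 204.3 med [ 0.5393 -0.0698  0.0651] min [ 0.526 -0.084  0.062] max [ 0.552 -0.056  0.068]
side yellow 271 px 320.0 221.8 med [ 0.5374 -0.1394  0.0677] min [ 0.501 -0.152  0.045] max [ 0.584 -0.116  0.078]
```

View pics/top0c.png

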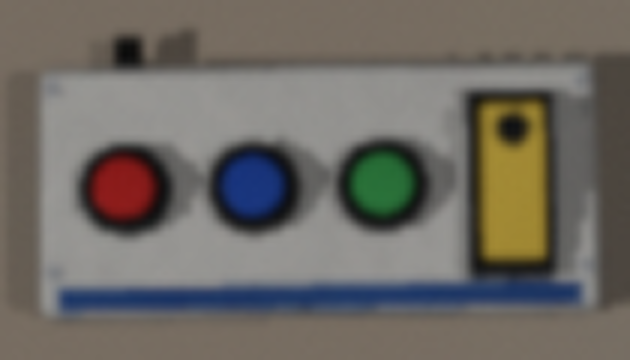

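Request:
{"method": "drive_tool", "body": {"moves": [1.18,-0.75,0,0.46,0,2.36,-1.5,0,0.92,0,3.54,-2.25,0,1.38,0,4.72,-3.0,0,1.84,0,5.9,-3.75,0,2.3,0], "squeeze": 5}}

```text
time_s: 0.72
tool_pos: [0.4141, -0.3653, 0.2222]
tool_rot: [-180.0, 0.0, -0.0]
force: [0.7, -0.2, 0.1]
grip_width: 0.045
grasp_force: 0.0
```

Request:
{"method": "drive_tool", "body": {"moves": [0.8,-1.16,0,0,0,1.6,-2.32,0,0,0,2.4,-3.48,0,0,0,3.2,-4.64,0,0,0,4.0,-5.8,0,0,0]}}

```text
time_s: 1.35
tool_pos: [0.5735, -0.1332, 0.2222]
tool_rot: [180.0, 0.0, 0.1]
force: [0.4, -0.1, 0.1]
grip_width: 0.0016
grasp_force: 0.0
```

Request:
{"method": "drive_tool", "body": {"moves": [0,0,0.7,0,0,0,0,1.4,0,0,0,0,2.1,0,0,0,0,2.5,0,0,0,0,2.5,0,0]}}

```text
time_s: 1.98
tool_pos: [0.572, -0.1346, 0.1213]
tool_rot: [-180.0, 0.1, 0.1]
force: [0.8, -0.4, -0.0]
grip_width: 0.0005
grasp_force: 0.0
```

```bash
python3 - <<'E'
from h import *
o=env.get_obs(); print(o["tool_pos"],o["tool_rot"],o["force"],o["grip_width"],o["time_s"])
p,W=cam("side"); np.savez("side1.npz",p=p,W=W)
p2,W2=cam("top")
a=cv2.resize(p[140:280,250:410],(640,560),interpolation=cv2.INTER_CUBIC)
cv2.imwrite("pics/s1.png",a[:,:,::-1])
E
```

```text
[ 0.57197867 -0.13459313  0.1213095 ] [-1.79961778e+02  1.44897119e-01  1.37552592e-01] [ 0.78941473 -0.3560158  -0.03213394] 0.0004832561805835416 1.975
```

View pics/s1.png

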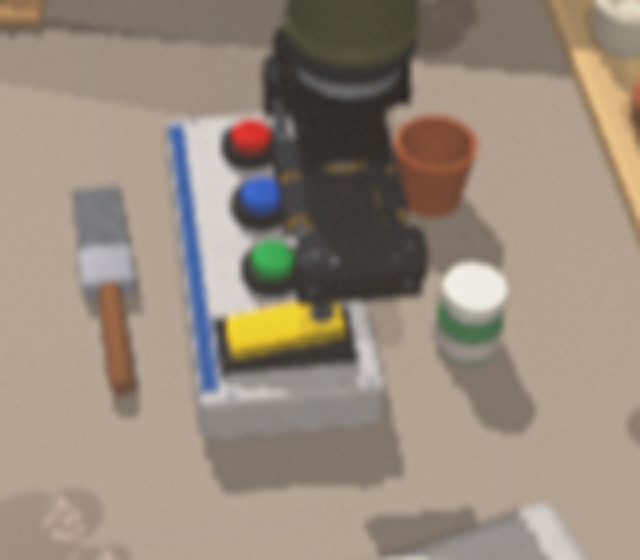

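The closed fingertips hang above the dotted end of the rocker (crop 320,310), clear of the jar (473,310) and the cup (435,165). I'll lower them to just above it.

Request:
{"method": "drive_tool", "body": {"moves": [0.08,-0.06,0.4,0,0,0.08,-0.06,0.8,0,0,0.08,-0.06,0.85,0,0,0.08,-0.06,0.85,0,0]}}

```text
time_s: 2.58
tool_pos: [0.5759, -0.1323, 0.0882]
tool_rot: [-180.0, 0.0, 0.1]
force: [0.0, -0.3, -0.8]
grip_width: 0.0007
grasp_force: 0.0
```

Request:
{"method": "drive_tool", "body": {"moves": [0,0,0.05,0,0,0,0,0.1,0,0,0,0,0.15,0,0,0,0,0.2,0,0,0,0,0.25,0,0]}}

```text
time_s: 3.2
tool_pos: [0.5761, -0.1323, 0.0784]
tool_rot: [180.0, 0.0, 0.1]
force: [0.2, 0.8, -0.2]
grip_width: 0.0007
grasp_force: 0.0
```

Request:
{"method": "drive_tool", "body": {"moves": [0,0,0.04,0,0,0,0,0.08,0,0,0,0,0.12,0,0,0,0,0.16,0,0,0,0,0.2,0,0]}}

```text
time_s: 3.82
tool_pos: [0.5767, -0.1323, 0.0708]
tool_rot: [180.0, -0.1, 0.1]
force: [3.0, -0.2, 3.1]
grip_width: 0.0007
grasp_force: 1.5
```

Request:
{"method": "drive_tool", "body": {"moves": [0,0,0.02,0,0,0,0,0.04,0,0,0,0,0.06,0,0]}}

```text
time_s: 4.2
tool_pos: [0.5765, -0.1323, 0.0683]
tool_rot: [180.0, -0.1, 0.1]
force: [3.0, 0.3, 2.6]
grip_width: 0.0003
grasp_force: 1.7
```

Request:
{"method": "drive_tool", "body": {"moves": [0,0,0.02,0,0,0,0,0.04,0,0,0,0,0.06,0,0]}}

```text
time_s: 4.58
tool_pos: [0.5764, -0.1323, 0.0658]
tool_rot: [180.0, -0.0, 0.1]
force: [4.3, -0.2, 2.7]
grip_width: 0.0005
grasp_force: 1.8
```

Request:
{"method": "drive_tool", "body": {"moves": [0,0,0.015,0,0,0,0,0.03,0,0]}}

```text
time_s: 4.82
tool_pos: [0.5763, -0.1323, 0.0648]
tool_rot: [180.0, -0.0, 0.1]
force: [2.7, 0.3, 6.2]
grip_width: 0.0008
grasp_force: 3.4
```

Request:
{"method": "drive_tool", "body": {"moves": [0,0,0.012,0,0,0,0,0.012,0,0]}}

```text
time_s: 5.08
tool_pos: [0.5763, -0.1323, 0.0648]
tool_rot: [180.0, -0.0, 0.1]
force: [2.5, 0.7, 6.2]
grip_width: 0.0007
grasp_force: 3.5
```

Depth no longer changes and the force has doubled, so the rocker is at its stop. I'll lift, move over to green and look.

Request:
{"method": "drive_tool", "body": {"moves": [0,0,-0.3,0,0,0,0,-0.9,0,0,0,0,-1.0,0,0]}}

```text
time_s: 5.45
tool_pos: [0.5758, -0.1325, 0.105]
tool_rot: [180.0, 0.0, 0.1]
force: [1.0, -0.2, 0.1]
grip_width: 0.0005
grasp_force: 0.0
```

Request:
{"method": "drive_tool", "body": {"moves": [-0.45,-0.8,0,0,0,-0.87,-1.65,0,0,0,-0.87,-1.65,0,0,0]}}

```text
time_s: 5.82
tool_pos: [0.5388, -0.0631, 0.103]
tool_rot: [-180.0, 0.2, 0.4]
force: [0.3, 0.3, 0.1]
grip_width: 0.0001
grasp_force: 0.0
```

```bash
python3 - <<'E'
from h import *
o=env.get_obs(); print(o["tool_pos"],o["tool_rot"],o["force"],o["time_s"])
p,W=cam("side")
h=cv2.cvtColor(p,cv2.COLOR_RGB2HSV).astype(int); H,S,V=[h[...,i] for i in range(3)]
m=np.zeros((400,640),bool); m[205:240,300:345]=1
P=W[m&(H>18)&(H<32)&(S>150)&(V>90)&(W[...,2]>.055)]
print(len(P)); 
for a in np.arange(.5,.59,.01):
    q=P[(P[:,0]>a)&(P[:,0]<a+.01)]
    if len(q): print(a.round(2),len(q),np.median(q,0).round(3),q[:,2].max().round(3))
cv2.imwrite("pics/s2.png",cv2.resize(p[140:280,250:410],(640,560),interpolation=cv2.INTER_CUBIC)[:,:,::-1])
E
```

```text
[ 0.53878793 -0.06310524  0.10302448] [-179.95079671    0.2057462     0.41247113] [0.25275695 0.29598195 0.09844704] 5.825
248
0.5 29 [ 0.506 -0.138  0.077] 0.081
0.51 36 [ 0.515 -0.137  0.076] 0.08
0.52 39 [ 0.525 -0.139  0.073] 0.077
0.53 38 [ 0.535 -0.139  0.07 ] 0.073
0.54 32 [ 0.545 -0.138  0.067] 0.071
0.55 36 [ 0.555 -0.142  0.065] 0.069
0.56 18 [ 0.563 -0.144  0.063] 0.068
0.57 18 [ 0.576 -0.145  0.061] 0.063
0.58 2 [ 0.58  -0.139  0.057] 0.058
```

View pics/s2.png

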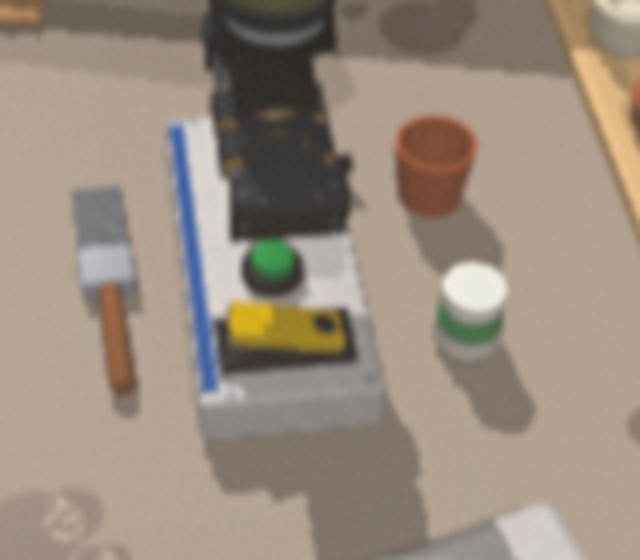

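The rocker's dotted end (crop 325,322) is now low and its plain end (250,310) is high; the fitted slope gives about 0.27 rad. Jar, cup and brush have not moved. The fingers hang above green, seen here at (272,262).

Request:
{"method": "drive_tool", "body": {"moves": [0.03,0.07,0.3,0,0,0.03,0.07,0.6,0,0,0.03,0.07,0.7,0,0,0.03,0.07,0.7,0,0]}}

```text
time_s: 6.38
tool_pos: [0.5419, -0.0694, 0.0752]
tool_rot: [-180.0, 0.1, 0.1]
force: [0.2, 0.1, 0.5]
grip_width: 0.0005
grasp_force: 0.0
```

Request:
{"method": "drive_tool", "body": {"moves": [0,0,0.05,0,0,0,0,0.1,0,0,0,0,0.14,0,0,0,0,0.14,0,0]}}

```text
time_s: 6.88
tool_pos: [0.5423, -0.0691, 0.0704]
tool_rot: [180.0, 0.0, 0.1]
force: [0.4, 0.9, -0.1]
grip_width: 0.0006
grasp_force: 0.0
```

Request:
{"method": "drive_tool", "body": {"moves": [-0.03,-0.07,0.0,0,0,-0.03,-0.07,0.06,0,0,-0.03,-0.07,0.1,0,0,-0.03,-0.07,0.14,0,0,-0.03,-0.07,0.18,0,0]}}

```text
time_s: 7.5
tool_pos: [0.5412, -0.0662, 0.0634]
tool_rot: [-180.0, -0.0, 0.1]
force: [-1.0, 0.0, 2.4]
grip_width: 0.0004
grasp_force: 1.5
```

Request:
{"method": "drive_tool", "body": {"moves": [0,0,0.02,0,0,0,0,0.04,0,0]}}

```text
time_s: 7.75
tool_pos: [0.5412, -0.0662, 0.0618]
tool_rot: [-180.0, 0.0, 0.1]
force: [-2.0, 1.9, 4.0]
grip_width: 0.0007
grasp_force: 1.8
```

Request:
{"method": "drive_tool", "body": {"moves": [0,0,0.02,0,0,0,0,0.03,0,0,0,0,0.03,0,0]}}

```text
time_s: 8.12
tool_pos: [0.5412, -0.0662, 0.0613]
tool_rot: [180.0, 0.0, 0.1]
force: [-3.3, 1.7, 9.4]
grip_width: 0.0006
grasp_force: 4.5
```

Green is against its hard stop (z no longer falls and the force is 9 N). I'll let it out and retreat.

Request:
{"method": "drive_tool", "body": {"moves": [0,0,-0.3,0,0,0,0,-1.0,0,0,0,0,-2.0,0,0,0,0,-3.0,0,0,0,0,-3.0,0,0]}}

```text
time_s: 8.75
tool_pos: [0.5435, -0.0671, 0.1843]
tool_rot: [179.9, -0.4, 0.1]
force: [0.0, -1.0, -0.5]
grip_width: 0.0005
grasp_force: 0.0
```

Request:
{"method": "drive_tool", "body": {"moves": [0,1.0,0,0,0,0,2.0,0,0,0,0,3.0,0,0,0,0,3.5,0,0,0,0,3.5,0,0,0]}}

```text
time_s: 9.38
tool_pos: [0.5408, -0.2074, 0.1796]
tool_rot: [-180.0, 0.1, -0.0]
force: [-0.2, 0.3, -0.7]
grip_width: 0.0004
grasp_force: 0.0
```

```bash
python3 - <<'E'
from h import *
o=env.get_obs(); print(o["tool_pos"],o["force"],o["time_s"])
p,W=cam("side")
h=cv2.cvtColor(p,cv2.COLOR_RGB2HSV).astype(int); H,S,V=[h[...,i] for i in range(3)]
z=np.load("side0.npz"); print("green z", [np.median(w[200:208,314:321,2]).round(4) for w in(z["W"],W)])
cv2.imwrite("pics/s3.png",cv2.resize(p[140:280,250:410],(640,560),interpolation=cv2.INTER_CUBIC)[:,:,::-1])
E
```

```text
[ 0.54080773 -0.20743878  0.17960297] [-0.19290513  0.31243802 -0.74034924] 9.375
green z [np.float64(0.0646), np.float64(nan)]
```

View pics/s3.png

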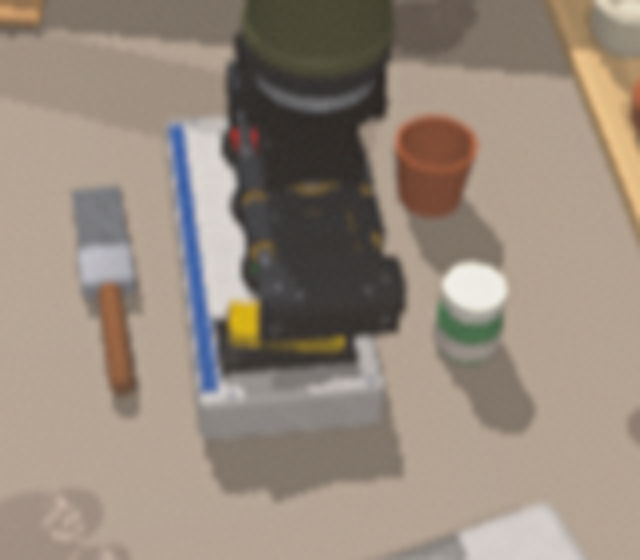

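The arm is clear at z = 0.18. It hides most of the console, but the rocker's plain end (crop 245,320) is still up, and brush, cup and jar are where they were. Green is hidden, but nothing is touching it now and its spring pushes it out.

```bash
python3 -c "
from cell import env
print(env.sign_off())"
```

```text
the job is handed in; nothing more can be done
None
```

The job is handed in without a verdict shown: I pushed the rocker's dotted end down to its stop, then pressed green fully in and released it, though the arm hid green at the end, so I did not see it spring back out.

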